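# Refit the dryer's filter cover

### The job

Close the open filter housing with the cover that has a thin lip along one edge: hold the cover tilted, hook its lip under the ledge at the far end of the housing, then swing the cover down until it lies flat in the opening, and let go. Leave the other cover, the wider one without a lip, where it lies.

Things in the scene. Friction and masses are not known exactly. Their poses are not given: they have to be found in the camera images.
- housing: Fixed grey open box 170 x 130 x 64 mm, walls 8. Origin: centre of underside; x to its far end (duct stub), z up. Recess x -77..77, y -57..57 mm; the cover rests on a flat seat round it at z 40. A ledge over the recess's far end (x 47..77; underside z 58, top 64) leaves 124 mm open from above, so the 140 mm cover enters only tilted (12-20 deg), lip low.
- cover_grip (a point): Right cover, grey, loose, about 0.25 kg: centre of its black handle bar (14 x 64 x 18 mm, x y z), 48 mm above the underside, 34 above the panel's top. x towards the lip, y along the bar, z up. Panel 106 (x -53..53) x 100 x 14 mm plus the lip. It starts flat on the table, lip away from the robot within about 25 deg, left or right of the housing.
- cover_lip (a point): Middle of the lip's tip on the right cover; axes as cover_grip, 87 mm along x from that point and 45.5 mm below it. The lip is 5 mm thick, 80 mm wide (bare steel), projects 34 mm from the panel and is flush with its underside (this point is 2.5 mm above the underside). Cover 140 mm long in all.
- plain_grip (a point): Wrong cover: grey panel 126 (x) x 128 (y) x 14 mm with the same handle but no lip, too wide for the opening; loose, flat on the table on the other side of the housing. This point is the centre of its handle bar, 48 mm above its underside; y along the bar, z up.

How it is judged (in metres and radians):
On the way:
1. the lip's tip is under the ledge (at least 5 mm in) while the cover still leans by more than 3 degrees (x of cover_lip in the frame of housing above 0.052 m and z of cover_lip in the frame of housing between 0.036 and 0.056 m and y of cover_lip in the frame of housing between -0.02 and 0.02 m and angle between cover_grip's own z axis and vertical above 0.055 rad), for 0.05 s.
At the end, for the whole second after the job is handed in: The cover with the lip rests in the housing and is released: its lip at least 10 mm under the ledge and within 5 mm of the seat's height, the panel level within 3.4 degrees and down on the seat within 5 mm, in line with the housing within 15 mm and 10 degrees (x of cover_lip in the frame of housing between 0.057 and 0.085 m and y of cover_lip in the frame of housing between -0.015 and 0.015 m and z of cover_lip in the frame of housing between 0.037 and 0.048 m and z of cover_grip in the frame of housing between 0.083 and 0.093 m and y of cover_grip in the frame of housing between -0.015 and 0.015 m and angle between cover_grip's own z axis and vertical below 0.06 rad and angle between the x axis of cover_grip and the x axis of housing, either way round below 0.175 rad); the robot touches nothing.
It fails at once if the cover without a lip was moved more than 30 mm (distance of plain_grip from where it was at the start of the episode above 0.03 m).
It also fails if it takes over 43 s, if anything falls off the work surface, if the arm or the gripper's body presses on something with over 40 N, if the wrist force passes 120 N, or if a joint passes its speed limit or range.

### The arm

A 6-joint arm with a two-finger parallel gripper is mounted at the origin on a cart in front of the work surface, level with it; the furniture and walls round the work are solid. World frame = base frame: x ahead of the robot, y to its left, z up, the work surface at z = 0. Lengths are in mm, angles in rad, forces in N, time in s.
With the tool pointing down it reaches from about 325 to 775 mm from the base axis. Payload 5.5 kg.
Tool frame: the origin (TCP) lies between the finger pads; the fingertips stand bot.nose_length ahead of it and the grasp point (between the pads) lies 11 mm behind it (bot.nose_length is the distance from the TCP to the fingertips, in mm); z points along the fingers, y is the direction in which the jaws open and shut (so a half turn about z gives the same grasp; the last joint's range is limited). The gripper opens to 85 mm and grips with 20 to 120 N. Pads are 22 mm wide; open, the fingers measure 114 mm over their backs; the gripper's body (76 mm by 85 mm) begins 54 mm behind the grasp point. The pads swing forward as they close: fully open they stand 13 mm farther back than shut.
Start: joints at [-0.057, 0.091, 1.231, -0, 1.82, -0.057], TCP at [600.014, -0.003, 239.275] pointing down, gripper open.
Joint ranges: [-2.87, 2.87], [-0.86, 2.18], [0.17, 2.46], [-1.51, 4.65], [0.06, 2.69], [-2.65, 2.65]. Speed limits (rad/s): [2.57, 2.57, 3.01, 3.14, 3.14, 3.14].

### API

Orientations are given as a rotation vector (axis times angle).
In Python, from cell import sensors, imaging, bot gives the robot as it stands.
- The arm moves only by the shell command python3 -m crank 'ROWS'. ROWS is JSON, one flat list of numbers, 7 for each row, row after row: the shift along the tool's x, y, z normalised to -1 to 1, where 1 is 7.5 cm, then the turn, a rotation vector about the tool's x, y, z normalised to -1 to 1, where 1 is 30 degrees, then the gripper command: -1 is fully open, 1 is shut, values between are in proportion. In form: [dx, dy, dz, rx, ry, rz, jaw, dx, dy, dz, rx, ry, rz, jaw, ...]. A call has 1 to 20 rows; each row shifts and turns the pose as measured when the row begins, along the tool's axes as they then stand; what a row does not reach is not made up. A row lasts 1/10 s, in which the tool goes at most 50 mm and 8.59 degrees, less where a joint would pass 70% of its speed; a pose out of reach is approached as far as the arm can. A call with a number of a shift or a turn outside -1 to 1 is refused whole. A call with a gripper value outside its range is refused whole. The fingers move at their own pace and stop on an object; the grip force is fixed at half the most. Time passes only in rows, so rows that do not move let the fingers close. It gives the time, the measured TCP pose, the force and the opening at its end, in the units of the state.
- sensors.sense(): the state, without advancing time (a new reading comes with each control period).
- imaging.read_camera(name): name is "scene" or "side" or "wrist"; returns a dict with "image" (420x560x3 uint8, blue, green, red), "fovy" (degrees; the focal length in pixels is half the picture's height over the tangent of half this angle, whatever the lens; pixels are square), "cx", "cy" (the principal point, pixels), "extrinsics" (4x4, takes a point from camera to world coordinates); the wrist camera has in their place "hand_eye" (4x4, takes a point from camera to tool coordinates, whose origin is the TCP and whose axes are the flange's). Camera axes: x right, y down, z forward; pixel columns grow to the right and rows downward; lengths in mm; the calibration is good to about 2 mm. A picture is of the moment at which its call begins: read the wrist's pose just before it. There is no depth.
- bot.hand_in(): hands the job in, once; it reports no verdict.
The state is a dict: "clock": time; "joints": joint angles; "joint_vel": joint speeds; "joint_torque": joint torques, N m; "tool_pos": TCP position; "orientation": TCP orientation; "contact_force": force on the tool from outside, world axes, zero at the start; "ft_torque": the same for the moment, N m; "finger_gap": finger opening in mm.
Only numpy, scipy, OpenCV 4.12 (cv2) and the standard library are available. Lean on these libraries where they do the work, as an engineer would, in place of code of your own. Each camera call takes 0.05 s, during which the arm holds its last target.

## Working session

There is one attempt and no reset: what is moved stays moved. The work goes in short steps, Python scripts to look and compute and a shell command to move; the robot and the scene stay as the last step left them, time stands still between calls to the robot, and variables do not carry over. Pictures are saved under pics/ and viewed, and the job is handed in when it is done.

```bash
ls; mkdir -p pics
python3 - <<'E'
from cell import sensors, imaging, bot
import cv2,numpy as np
print(sensors.sense()); print(bot.nose_length)
for n in ["scene","side","wrist"]:
    d=imaging.read_camera(n); cv2.imwrite(f"pics/{n}0.png",d["image"]); print(n,d["fovy"],d["cx"],d["cy"],d.get("extrinsics",d.get("hand_eye")))
E
```

```text
pics
{'clock': 0.0, 'joints': array([-5.66765919e-02,  9.18633558e-02,  1.23190922e+00,  1.96765663e-05,
        1.81980169e+00, -5.66938149e-02]), 'joint_vel': array([-0.0029559 ,  0.00134602, -0.00111646,  0.00199449, -0.00022936,
       -0.00151905]), 'joint_torque': array([ 1.92109423e-03, -4.58737707e+01, -4.18019521e+01,  2.08830479e-04,
        1.19483890e-02, -1.60596358e-05]), 'tool_pos': array([5.99726130e+02, 3.41608498e-02, 2.38134988e+02]), 'orientation': array([-2.22036218e+00, -2.22041115e+00,  2.04945834e-03]), 'contact_force': array([-0.22416086,  0.01398614,  0.05702416]), 'ft_torque': array([0.00020588, 0.00283535, 0.03714143]), 'finger_gap': 85.60464907296009}
8.0
scene 54.32143703324597 278.8555350427171 208.1565781385511 [[ 8.05114913e-01 -3.06690083e-01  5.07672305e-01  4.11895169e+01]
 [-5.93054173e-01 -4.28904222e-01  6.81416111e-01 -6.38588103e+02]
 [ 8.75923139e-03 -8.49695452e-01 -5.27201019e-01  5.64477650e+02]
 [ 0.00000000e+00  0.00000000e+00  0.00000000e+00  1.00000000e+00]]
side 56.82154732156931 284.7925420351618 212.22946183041677 [[-9.26686641e-01 -2.15241649e-01  3.08095605e-01  2.45219870e+02]
 [-3.74983352e-01  4.74361321e-01 -7.96472738e-01  6.88825217e+02]
 [ 2.52854667e-02 -8.53611369e-01 -5.20296335e-01  5.14369521e+02]
 [ 0.00000000e+00  0.00000000e+00  0.00000000e+00  1.00000000e+00]]
wrist 63.44263595873166 290.0034449529887 210.94591280851768 [[-3.93705632e-04 -9.61739044e-01 -2.73966889e-01  7.03697199e+01]
 [ 9.99999849e-01 -2.73884100e-04 -4.75606894e-04 -5.29274045e-01]
 [ 3.82374545e-04 -2.73967035e-01  9.61739007e-01 -1.34269581e+02]
 [ 0.00000000e+00  0.00000000e+00  0.00000000e+00  1.00000000e+00]]
```

View pics/scene0.png

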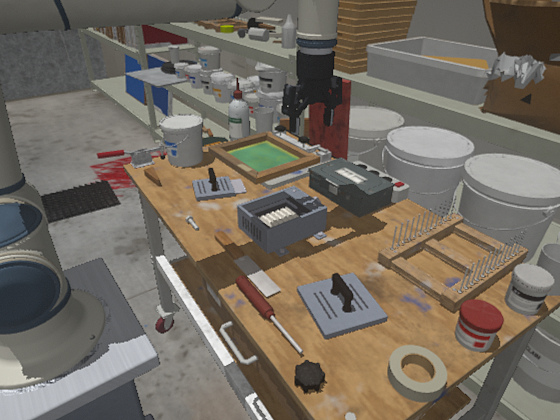

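View pics/side0.png

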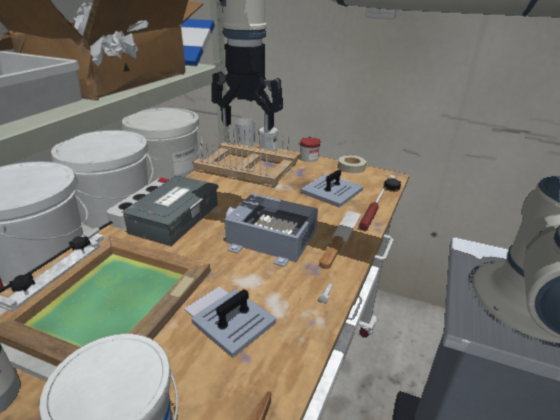

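View pics/wrist0.png

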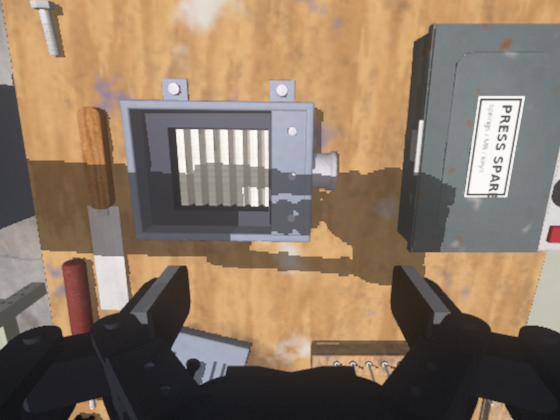

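The near cover in the side view (about 233,318; +y side) shows a bright lip at (205,300). The other cover, at scene (342,303), has none. The housing is at scene (282,218). I'll zoom in to pick points.

```bash
cat > h.py <<'E'
from cell import sensors, imaging, bot
import cv2,numpy as np
from scipy.spatial.transform import Rotation as R
def cam(n):
    s=sensors.sense(); d=imaging.read_camera(n)
    if n=="wrist":
        T=np.eye(4);T[:3,:3]=R.from_rotvec(s["orientation"]).as_matrix();T[:3,3]=s["tool_pos"]
        d["E"]=T@d["hand_eye"]
    else: d["E"]=d["extrinsics"]
    d["f"]=210/np.tan(np.radians(d["fovy"]/2)); return d
def ray(d,p):
    v=np.array([(p[0]-d["cx"])/d["f"],(p[1]-d["cy"])/d["f"],1]); return d["E"][:3,3],d["E"][:3,:3]@v
def onz(d,p,z):
    o,v=ray(d,p); return o+v*(z-o[2])/v[2]
def proj(d,P):
    q=np.linalg.inv(d["E"])@np.append(P,1); return q[:2]/q[2]*d["f"]+[d["cx"],d["cy"]]
def tri(d1,p1,d2,p2):
    o1,v1=ray(d1,p1);o2,v2=ray(d2,p2)
    t=np.linalg.lstsq(np.c_[v1,-v2],o2-o1,rcond=None)[0]
    a=o1+t[0]*v1;b=o2+t[1]*v2
    return (a+b)/2,np.linalg.norm(a-b)
def crop(d,x,y,w,h,k,name):
    cv2.imwrite("pics/"+name,cv2.resize(d["image"][y:y+h,x:x+w],None,fx=k,fy=k,interpolation=cv2.INTER_CUBIC))
E
python3 - <<'E'
from h import *
d=cam("side"); crop(d,175,270,120,90,6,"s1.png"); crop(d,215,185,112,84,7,"s2.png")
d=cam("scene"); crop(d,180,155,80,60,9,"c1.png"); crop(d,225,175,112,84,7,"c2.png")
E
```

```text
(no output)
```

View pics/s1.png

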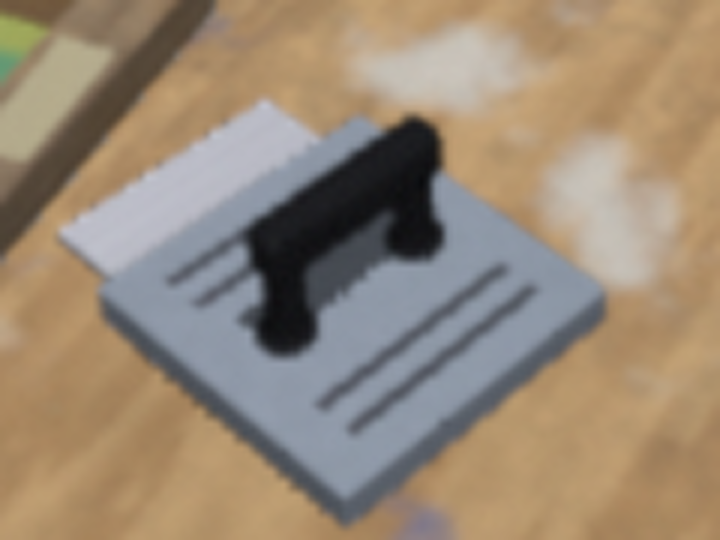

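View pics/c1.png

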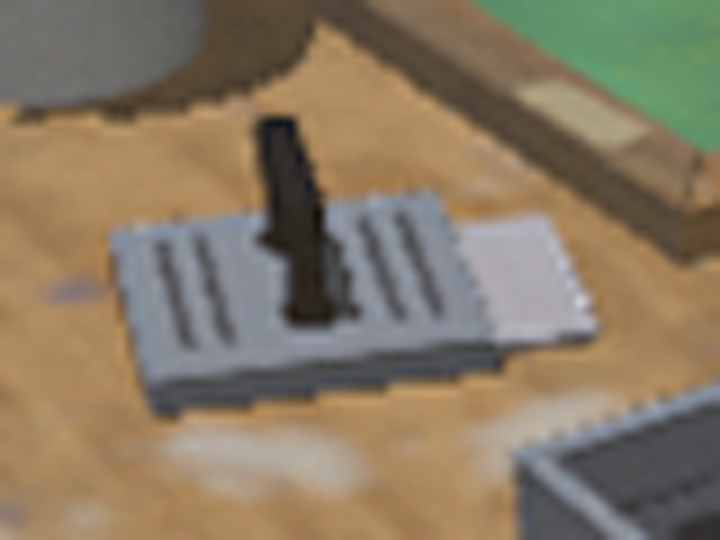

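View pics/s2.png

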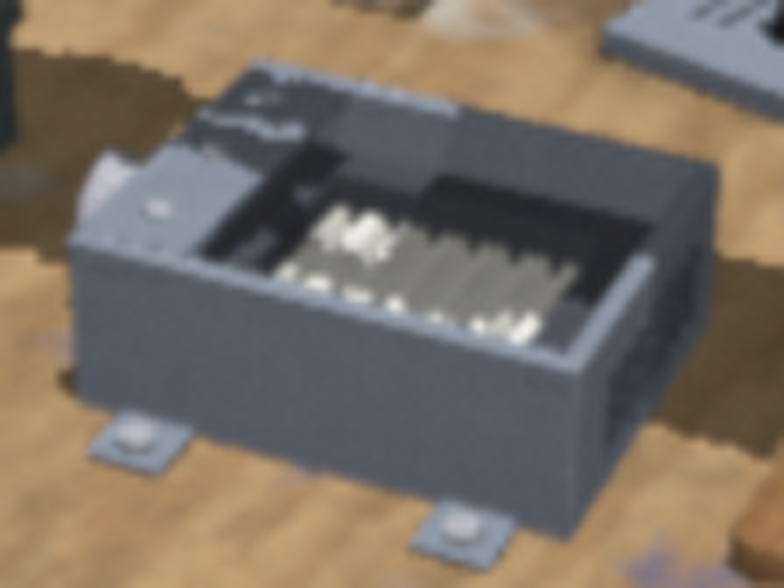

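View pics/c2.png

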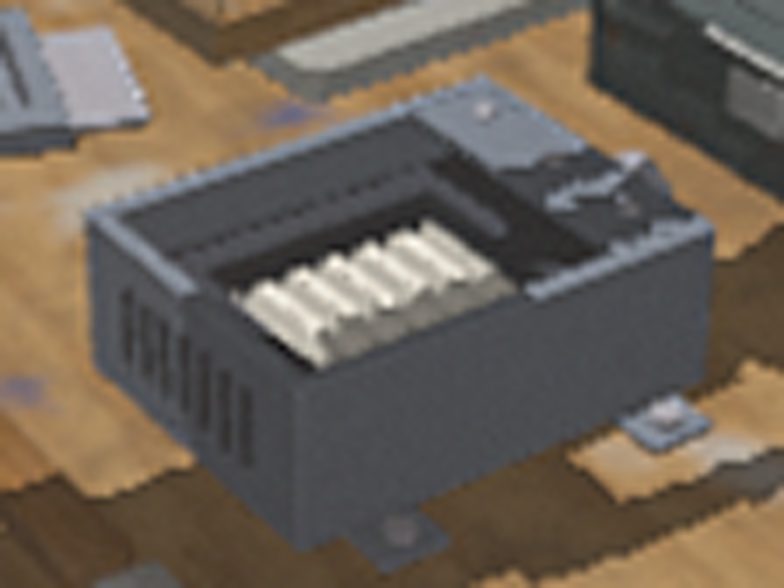

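Run:
```python
from h import *
s=cam("side");c=cam("scene");w=cam("wrist")
S=lambda p,x,y,k:((p[0]+.5)/k-.5+x,(p[1]+.5)/k-.5+y)
hs=[S(p,215,185,7) for p in [(72,240),(255,62),(578,368),(717,166)]]
hc=[S(p,225,175,7) for p in [(482,78),(712,228),(88,215),(302,390)]]
hw=[(313,103),(313,240),(121,102),(131,240)]
print("housing ++ +- -+ --")
for a,b,e in zip(hs,hc,hw):
    print(onz(s,a,64).round(1),onz(c,b,64).round(1),onz(w,e,64).round(1),tri(s,a,c,b))
print("lip tips (z5) L,R")
for a,b in zip([(60,235),(265,98)],[(548,215),(598,330)]):
    a=S(a,175,270,6);b=S(b,180,155,9);print(onz(s,a,5).round(1),onz(c,b,5).round(1),tri(s,a,c,b))
print("panel top +x+y,+x-y,-x+y,-x-y")
for a,b in zip([(100,288),(362,118),(345,503),(605,292)],[(435,190),(500,345),(112,235),(150,382)]):
    a=S(a,175,270,6);b=S(b,180,155,9);print(onz(s,a,14).round(1),onz(c,b,14).round(1),tri(s,a,c,b))
```

```text
housing ++ +- -+ --
[619.3  78.2  64. ] [617.6  74.   64. ] [619.2  79.7  64. ] (array([620.01341595,  76.55123825,  62.45408765]), np.float64(0.860120623781974))
[618.9 -47.6  64. ] [615.8 -52.5  64. ] [621.5 -47.   64. ] (array([619.29407117, -49.62052311,  62.12299224]), np.float64(1.7456068551565296))
[452.9  78.7  64. ] [451.2  75.4  64. ] [452.6  80.6  64. ] (array([452.8930311 ,  77.47734732,  62.7680867 ]), np.float64(1.0396478209548903))
[451.5 -46.9  64. ] [450.7 -50.   64. ] [444.8 -47.   64. ] (array([451.84097001, -48.56353941,  62.8940919 ]), np.float64(0.3482324826788314))
lip tips (z5) L,R
[585.5 287.9   5. ] [586.3 283.    5. ] (array([587.57252066, 285.94519354,   2.93923555]), np.float64(1.0886174742663925))
[560.4 212.1   5. ] [558.6 209.3   5. ] (array([560.43092712, 211.42934984,   3.90020117]), np.float64(1.1512449724578353))
panel top +x+y,+x-y,-x+y,-x-y
[557.4 307.7  14. ] [556.9 304.2  14. ] (array([558.26856994, 306.65193283,  12.60220569]), np.float64(0.041886765618207374))
[522.8 216.4  14. ] [521.4 205.   14. ] (array([525.40201295, 212.0672982 ,   9.3986929 ]), np.float64(0.006743230863057742))
[458.5 345.1  14. ] [458.  336.5  14. ] (array([460.35818308, 342.54757389,  10.47677412]), np.float64(0.5813729754053675))
[425.5 252.3  14. ] [425.9 246.   14. ] (array([427.00586883, 249.78460873,  11.46946249]), np.float64(1.1036780037314287))
```

Measured so far:
- **Housing:** centre about (535.5, 14.5), yaw about -0.4°.
- **Lipped cover:** grip about (492.5, 278), yaw about -20°. The panel and lip sizes match the ones given.

Next I move above it and check with the wrist camera.

```bash
python3 -m crank '[0.463,-0.179,0,0,0,0,-1, 0.463,-0.179,0,0,0,0,-1, 0.463,-0.179,0,0,0,0,-1, 0.463,-0.179,0,0,0,0,-1, 0.463,-0.179,0,0,0,0,-1, 0.463,-0.179,0,0,0,0,-1, 0.463,-0.179,0,0,0,0,-1, 0.463,-0.179,0,0,0,0,-1, 0,0,0,0,0,0.222,-1, 0,0,0,0,0,0.222,-1, 0,0,0,0,0,0.222,-1,0,0,0,0,0,0,-1]'
python3 - <<'E'
from h import *
s=sensors.sense();M=R.from_rotvec(s["orientation"]).as_matrix();print(s["tool_pos"],M.round(3))
w=cam("wrist");cv2.imwrite("pics/w1.png",w["image"])
E
```

```text
clock: 1.6
tool_pos: [487.8, 289.0, 238.2]
orientation: [-2.584, -1.785, -0.0]
contact_force: [0.2, -0.4, 0.2]
finger_gap: 85.5
[487.77000983 288.97880626 238.17458434] [[ 0.354  0.935 -0.   ]
 [ 0.935 -0.354  0.001]
 [ 0.001 -0.001 -1.   ]]
```

View pics/w1.png

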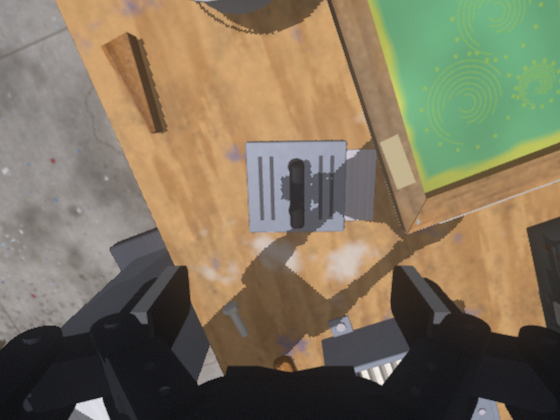

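The wrist view shows the panel at columns 247–347 and rows 142–232, with the bar at column 297, rows 160–228. It's nearly square to the hand. The lip is on the right, columns 347–376.

Run:
```python
from h import *
w=cam("wrist"); crop(w,230,125,160,120,5,"w2.png")
for p,z in [((247,142),14),((346,141),14),((249,232),14),((345,231),14),((297,162),57),((297,225),57),((376,150),5),((374,220),5)]:
    print(p,onz(w,p,z).round(1))
a=[onz(w,p,14) for p in [(247,142),(346,141),(249,232),(345,231)]]
print(np.mean(a,0)); e=a[1]-a[0];print(np.degrees(np.arctan2(e[1],e[0])),np.linalg.norm(e))
```

```text
(247, 142) [460.  344.7  14. ]
(346, 141) [556.4 309.6  14. ]
(249, 232) [424.2 252.6  14. ]
(345, 231) [524.9 216.1  14. ]
(297, 162) [502.6 312.8  57. ]
(297, 225) [481.3 255.1  57. ]
(376, 150) [584.7 288.2   5. ]
(374, 220) [560.1 213.7   5. ]
[491.36997159 280.77962302  14.        ]
-19.990931632855975 102.65075583956535
```

View pics/w2.png

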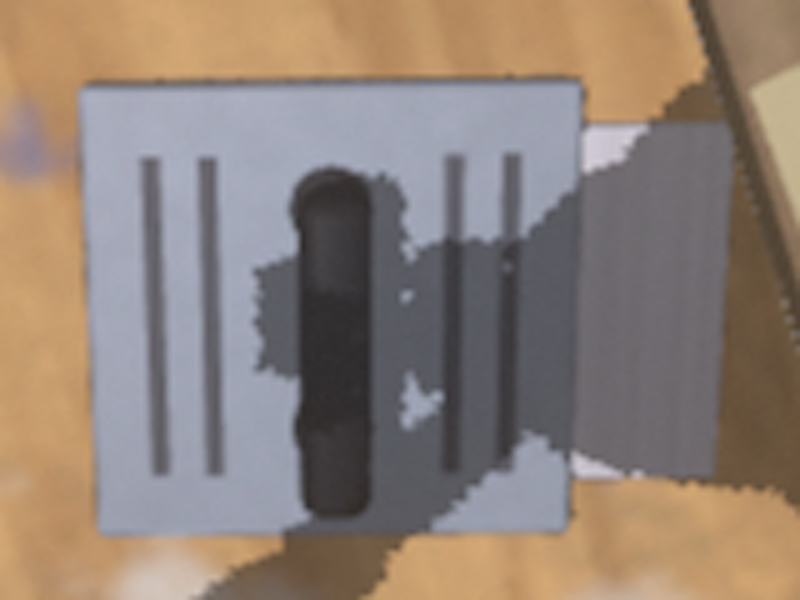

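```bash
python3 -m crank '[-0.079,0.094,0.2,0,0,0,-1, 0,0,0.45,0,0,0,-1, 0,0,0.45,0,0,0,-1, 0,0,0.45,0,0,0,-1, 0,0,0.45,0,0,0,-1,0,0,0,0,0,0,-1,0,0,0,0,0,0,-1]'
python3 - <<'E'
from h import *
s=sensors.sense();M=R.from_rotvec(s["orientation"]).as_matrix();print(s["tool_pos"]); print(M.T@(np.array([492.3,281,39])-s["tool_pos"])/75)
E
```

```text
clock: 2.4
tool_pos: [494.2, 275.2, 79.1]
orientation: [2.572, 1.802, -0.0]
contact_force: [0.5, -0.3, 1.1]
finger_gap: 85.1
[494.22479099 275.1500675   79.06784431]
[ 0.0648904  -0.05109371  0.53416413]
```

```bash
python3 -m crank '[0.06,-0.05,0.1,0,0,0,-1, 0,0,0.2,0,0,0,-1, 0,0,0.1,0,0,0,-1,0,0,0,0,0,0,-1,0,0,0,0,0,0,-1]'
python3 - <<'E'
from h import *
s=sensors.sense();M=R.from_rotvec(s["orientation"]).as_matrix();print(s["tool_pos"],M.round(3)); print(M.T@(np.array([492.3,281,39])-s["tool_pos"])/75)
w=cam("side");crop(w,160,200,160,160,3,"s3.png")
E
```

```text
clock: 2.9
tool_pos: [494.9, 282.0, 52.1]
orientation: [2.57, 1.803, 0.012]
contact_force: [0.1, 0.1, -0.5]
finger_gap: 85.3
[494.88705975 281.97484695  52.0761284 ] [[ 0.34   0.94   0.008]
 [ 0.94  -0.34   0.003]
 [ 0.005  0.006 -1.   ]]
[-0.02486841 -0.02912568  0.17403852]
```

View pics/s3.png

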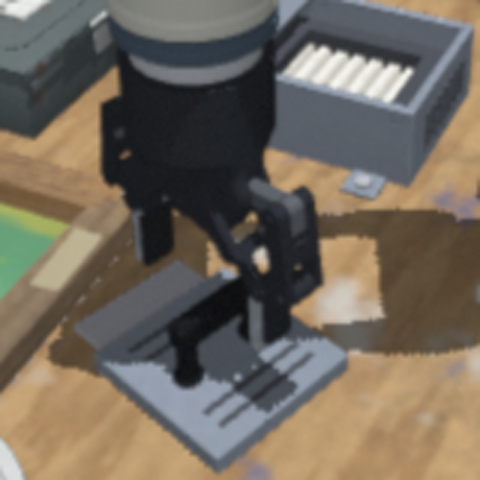

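The jaws straddle the bar. I lower the last 13 mm and close.

```bash
python3 -m crank '[-0.02,-0.03,0.1,0,0,0,-1, 0,0,0.07,0,0,0,-1,0,0,0,0,0,0,-1,0,0,0,0,0,0,1,0,0,0,0,0,0,1,0,0,0,0,0,0,1,0,0,0,0,0,0,1,0,0,0,0,0,0,1,0,0,0,0,0,0,1,0,0,0,0,0,0,1,0,0,0,0,0,0,1,0,0,0,0,0,0,1,0,0,0,0,0,0,1]'
python3 - <<'E'
from h import *
s=sensors.sense();M=R.from_rotvec(s["orientation"]).as_matrix();print(s["tool_pos"],M.round(3),s["contact_force"])
w=cam("wrist");cv2.imwrite("pics/w3.png",w["image"])
w=cam("side");crop(w,160,200,160,160,3,"s4.png")
E
```

```text
clock: 4.25
tool_pos: [493.1, 281.7, 40.0]
orientation: [2.57, 1.803, 0.017]
contact_force: [-0.2, -0.4, 0.9]
finger_gap: 12.6
[493.07835485 281.67316065  40.02746523] [[ 0.34   0.94   0.01 ]
 [ 0.94  -0.341  0.004]
 [ 0.007  0.008 -1.   ]] [-0.20349088 -0.42219789  0.86282578]
```

View pics/s4.png

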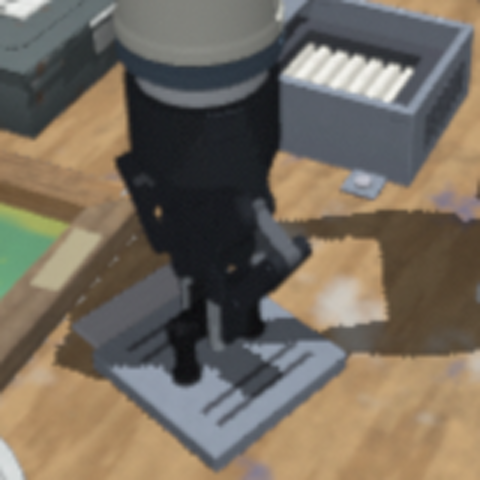

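View pics/w3.png

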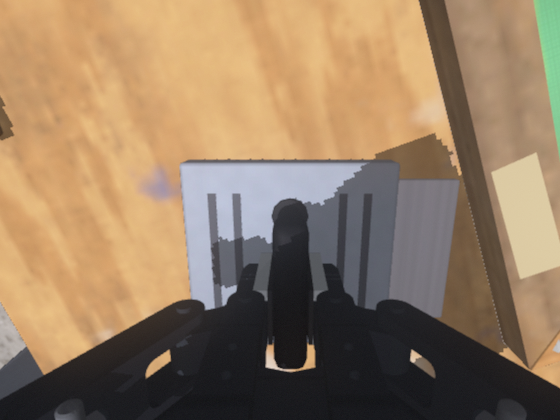

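Gripped: the gap of 12.6 mm is near the 14 mm bar. I'll get the cover's offset in the tool frame from the visible +y edge.

Run:
```python
from h import *
w=cam("wrist");s=sensors.sense();M=R.from_rotvec(s["orientation"]).as_matrix();t=s["tool_pos"]
for p,z in [((181,161),14),((397,161),14),((458,181),5),((443,317),5),((290,200),50)]:
    P=onz(w,p,z);print(P.round(1),(M.T@(P-t)).round(1))
```

```text
[460.9 345.6  14. ] [ 48.9 -52.2  26. ]
[556.7 310.7  14. ] [48.8 49.8 26.8]
[585.6 288.2   5. ] [37.4 84.5 36. ]
[560.6 213.8   5. ] [-41.1  86.3  35.4]
[505.4 318.5  50. ] [38.9 -0.8 -9.7]
```

```bash
cat >> h.py <<'E'
C=np.array([536,15.8,0])
def rep(C=C):
    s=sensors.sense();M=R.from_rotvec(s["orientation"]).as_matrix();t=s["tool_pos"]
    f=lambda x,y,z:(t+M@np.array([-1.5+y,-1.2+x,-8-z])-C).round(1)
    print("clk",s["clock"],"tcp",t.round(1),"F",s["contact_force"].round(1),"gap",round(s["finger_gap"],1))
    print("tilt",np.degrees(np.arctan2(-M[2,1],M[0,1])).round(2),"yaw",np.degrees(np.arctan2(M[1,1],M[0,1])).round(2),"roll",np.degrees(np.arcsin(M[2,0])).round(2))
    print("grip",f(0,0,0),"lip",f(87,0,-45.5),"backbottom",f(-53,0,-48),"fronttop",f(53,0,-34))
    return M
E
python3 -m crank '[0,0,-0.2,0,0,0,1,0,0,-0.5,0,0,0,1,0,0,-0.5,0,0,0,1,0,0,-0.5,0,0,0,1,0,0,-0.3,0,0,0,1,0,0,0,0,0,-0.222,1,0,0,0,0,0,-0.222,1,0,0,0,0,0,-0.222,1,0,0,0,0,0,0,1]'; python3 -c "
from h import *
rep()
w=cam('wrist');cv2.imwrite('pics/w4.png',w['image'])"
```

```text
clock: 5.3
tool_pos: [487.6, 279.7, 197.7]
orientation: [2.205, 2.237, 0.001]
contact_force: [0.6, 1.0, -3.1]
finger_gap: 12.7
clk 5.3 tcp [487.6 279.7 197.7] F [ 0.6  1.  -3.1] gap 12.7
tilt -0.03 yaw 0.81 roll -0.01
grip [-49.6 262.4 205.7] lip [ 37.5 263.6 160.2] backbottom [-102.5  261.6  157.6] fronttop [  3.5 263.1 171.7]
```

View pics/w4.png

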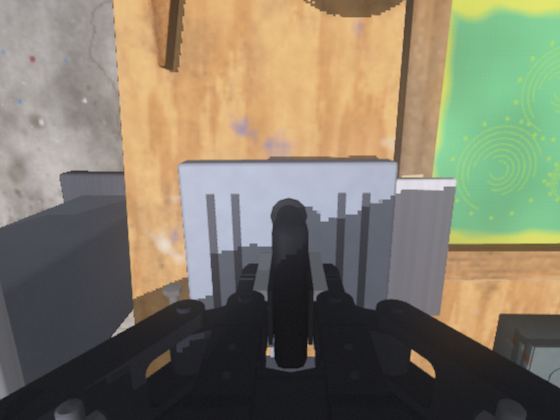

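The cover is held without slipping; the panel edge is still at row 161. Now I carry it over the housing.

```bash
python3 -m crank '[-0.2,0,0,0,0,0.03,1,-0.45,0,0,0,0,0,1,-0.45,0,0,0,0,0,1,-0.45,0,0,0,0,0,1,-0.45,0,0,0,0,0,1,-0.45,0,0,0,0,0,1,-0.45,0,0,0,0,0,1,-0.35,0,0,0,0,0,1,-0.1,0,0,0,0,0,1,0,0,0,0,0,0,1,0,0,0,0.26,0,0,1,0,0,0,0.26,0,0,1,0,0,0,0,0,0,1]'; python3 -c "
from h import *
rep()
w=cam('wrist');cv2.imwrite('pics/w5.png',w['image'])
w=cam('side');cv2.imwrite('pics/s5.png',w['image'])"
```

```text
clock: 6.65
tool_pos: [477.0, 14.8, 195.1]
orientation: [-2.108, -2.024, 0.298]
contact_force: [-0.1, 0.7, -4.9]
finger_gap: 13.0
clk 6.65 tcp [477.   14.8 195.1] F [-0.1  0.7 -4.9] gap 13.0
tilt 16.51 yaw -2.39 roll -0.28
grip [-57.9  -2.5 203.1] lip [ 12.5  -5.7 134.8] backbottom [-1.223e+02 -1.000e-01  1.721e+02] fronttop [-16.8  -4.4 155.5]
```

View pics/s5.png

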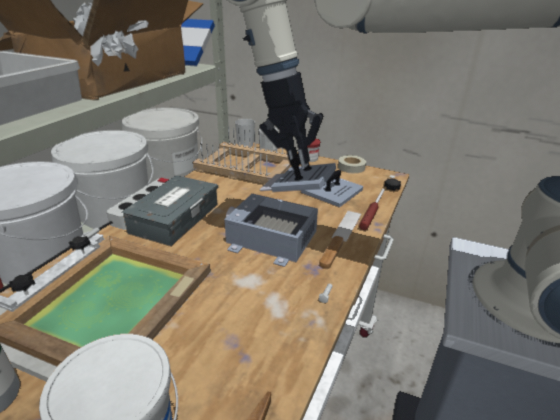

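View pics/w5.png

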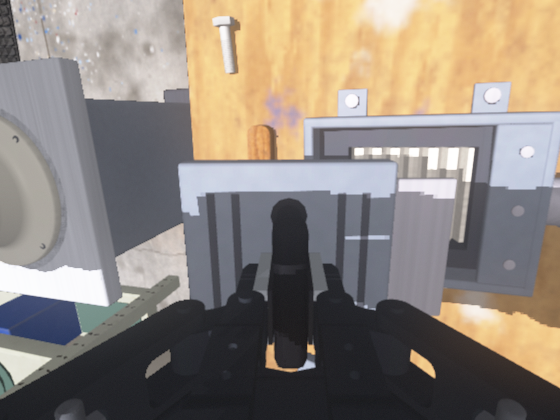

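Tilt is about 16.5° and the yaw is slightly off. This wrist view shows the housing well: outer top corners near (306,120), (556,115) and (532,293). I'll refine its pose from them.

Run:
```python
from h import *
M=rep(); w=cam("wrist"); crop(w,290,90,265,215,3,"w6.png")
for p in [(306,120),(555.5,115),(532,293)]: print(onz(w,p,64).round(1))
# rotation correction to yaw 0 tilt 16, roll 0
c,s=np.cos(np.radians(16.)),np.sin(np.radians(16.))
D=np.array([[0,c,-s],[1,0,0],[0,-s,-c]])
print(np.degrees(R.from_matrix(M.T@D).as_rotvec())/30)
```

```text
clk 6.75 tcp [476.8  14.9 198.6] F [ 0.3 -0.1 -3.1] gap 13.1
tilt 15.9 yaw -2.33 roll -0.27
grip [-58.2  -2.4 206.6] lip [ 12.9  -5.5 139. ] backbottom [-122.3    0.   174.9] fronttop [-16.6  -4.2 159.4]
[453.4  81.3  64. ]
[617.   78.6  64. ]
[620.5 -47.6  64. ]
[ 0.00358202 -0.01214108 -0.07476904]
```

View pics/w6.png

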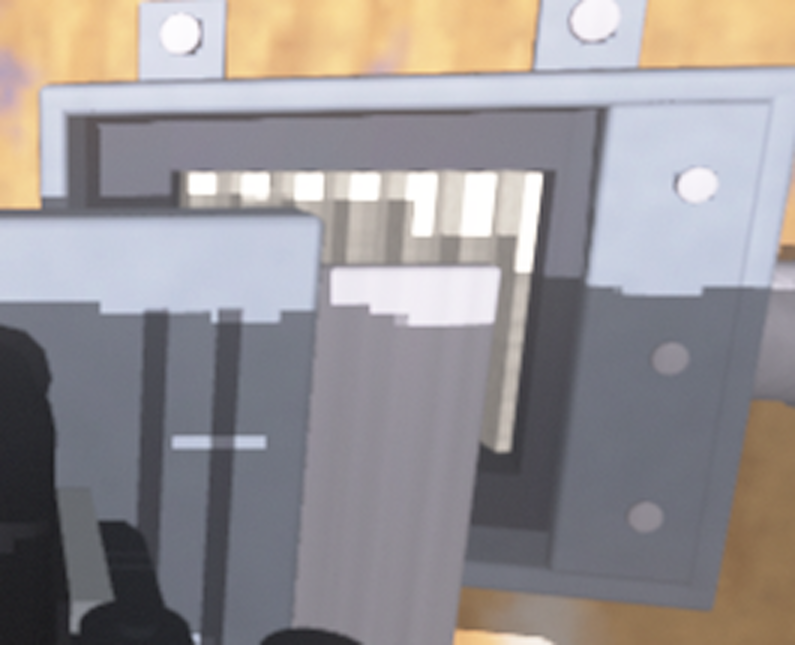

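```bash
cat >> h.py <<'E'
def go(lx,ly,lz,tilt=16,yaw=0):
    M=rep();s=sensors.sense();t=s["tool_pos"]
    D=R.from_euler("z",yaw,degrees=True).as_matrix()@R.from_euler("y",tilt,degrees=True).as_matrix()@np.array([[0,1.,0],[1,0,0],[0,0,-1]])
    off=np.array([-1.5,-1.2+87,37.5])
    T=C+np.array([lx,ly,lz])-D@off
    print("shift",(M.T@(T-t)/75).round(3),"turn",(np.degrees(R.from_matrix(M.T@D).as_rotvec())/30).round(3))
E
python3 -m crank '[0,0,0,0,-0.012,-0.075,1,0,0,0,0,0,0,1]'; python3 -c "
from h import *
go(33,0,75)"
```

```text
clock: 7.0
tool_pos: [476.2, 15.8, 202.9]
orientation: [-2.079, -2.083, 0.277]
contact_force: [0.5, 0.2, -3.2]
finger_gap: 12.9
clk 7.0 tcp [476.2  15.8 202.9] F [ 0.5  0.2 -3.2] gap 12.9
tilt 15.14 yaw 0.11 roll -0.02
grip [-58.9  -1.5 210.9] lip [ 13.2  -1.4 144.3] backbottom [-122.6   -1.7  178.4] fronttop [-16.6  -1.5 164.3]
shift [0.02  0.504 0.806] turn [0.029 0.002 0.003]
```

```bash
python3 -m crank '[0.02,0.168,0.27,0.03,0,0,1,0,0.168,0.27,0,0,0,1,0,0.168,0.27,0,0,0,1,0,0,0,0,0,0,1,0,0,0,0,0,0,1]'; python3 -c "
from h import *
go(33,0,48)
w=cam('scene');crop(w,200,130,160,120,5,'c5.png')
w=cam('side');crop(w,190,130,160,120,5,'s6.png')"
```

```text
clock: 7.5
tool_pos: [497.1, 18.7, 133.2]
orientation: [-2.08, -2.078, 0.281]
contact_force: [0.6, 0.1, -2.3]
finger_gap: 12.7
clk 7.5 tcp [497.1  18.7 133.2] F [ 0.6  0.1 -2.3] gap 12.7
tilt 15.33 yaw -0.07 roll -0.07
grip [-38.    1.4 141.2] lip [33.9  1.3 74.3] backbottom [-101.8    1.4  108.9] fronttop [ 4.1  1.3 94.4]
shift [-0.018  0.087  0.328] turn [ 0.022  0.002 -0.002]
```

View pics/c5.png

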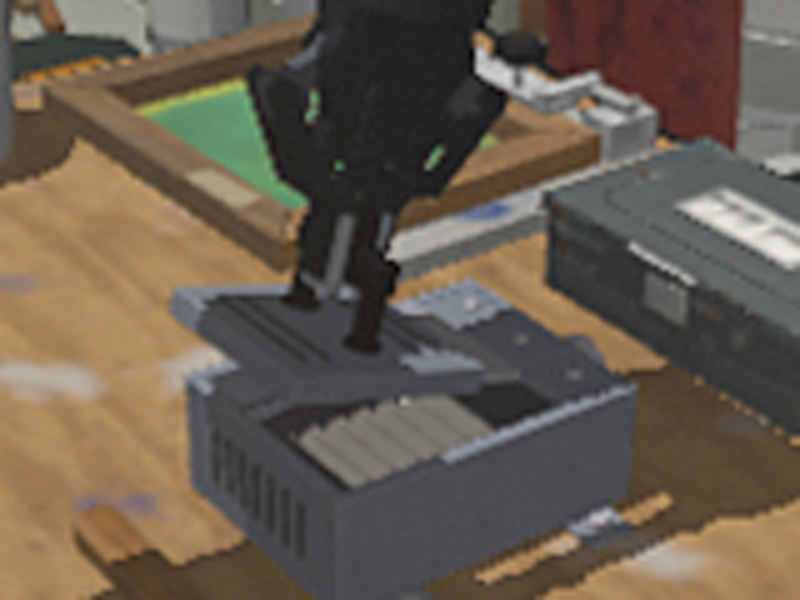

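View pics/s6.png

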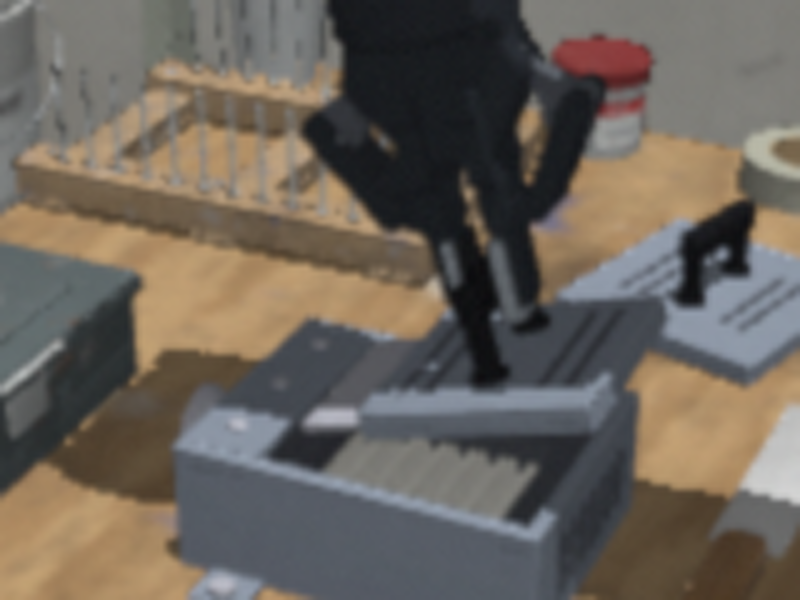

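Both views show the cover tilted above the opening, lip just short of the ledge and centred sideways. I lower it to lip z of about 47.

```bash
python3 -m crank '[-0.018,0.03,0.12,0.02,0,0,1,0,0.03,0.11,0,0,0,1,0,0.02,0.09,0,0,0,1,0,0,0,0,0,0,1,0,0,0,0,0,0,1]'; python3 -c "
from h import *
go(66,0,45.5)"
```

```text
clock: 8.1
tool_pos: [497.2, 17.0, 109.1]
orientation: [-2.077, -2.074, 0.288]
contact_force: [0.9, 0.2, -3.6]
finger_gap: 12.2
clk 8.1 tcp [497.2  17.  109.1] F [ 0.9  0.2 -3.6] gap 12.2
tilt 15.71 yaw -0.1 roll -0.08
grip [-37.8  -0.3 117.1] lip [33.6 -0.4 49.8] backbottom [-101.8   -0.2   85.3] fronttop [ 4.  -0.4 70. ]
shift [ 0.004  0.433 -0.068] turn [ 0.01   0.002 -0.003]
```

```bash
python3 -m crank '[0,0.072,0.02,0,0,0,1,0,0.072,-0.02,0,0,0,1,0,0.072,-0.02,0,0,0,1,0,0.072,-0.02,0,0,0,1,0,0.072,-0.02,0,0,0,1,0,0.06,-0.01,0,0,0,1,0,0,0,0,0,0,1]'; python3 -c "
from h import *
go(67,0,45.5)
w=cam('scene');crop(w,200,130,160,120,5,'c6.png')
w=cam('side');crop(w,190,130,160,120,5,'s7.png')"
```

```text
clock: 8.8
tool_pos: [532.8, 16.9, 106.1]
orientation: [-2.078, -2.075, 0.286]
contact_force: [0.5, 0.5, -2.7]
finger_gap: 13.0
clk 8.8 tcp [532.8  16.9 106.1] F [ 0.5  0.5 -2.7] gap 13.0
tilt 15.59 yaw -0.1 roll -0.08
grip [ -2.2  -0.4 114.1] lip [69.4 -0.5 46.9] backbottom [-66.1  -0.3  82.1] fronttop [39.7 -0.5 67.1]
shift [ 0.005 -0.022  0.019] turn [ 0.014  0.002 -0.003]
```

View pics/c6.png

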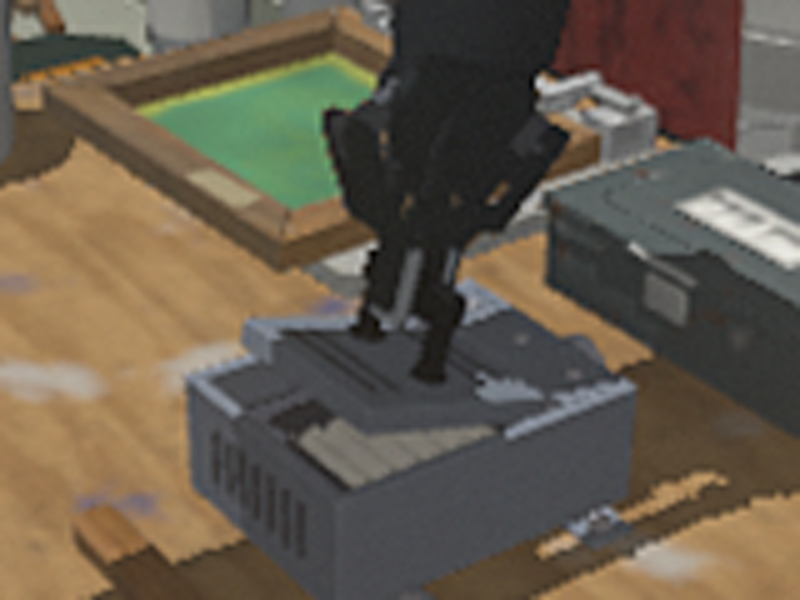

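View pics/s7.png

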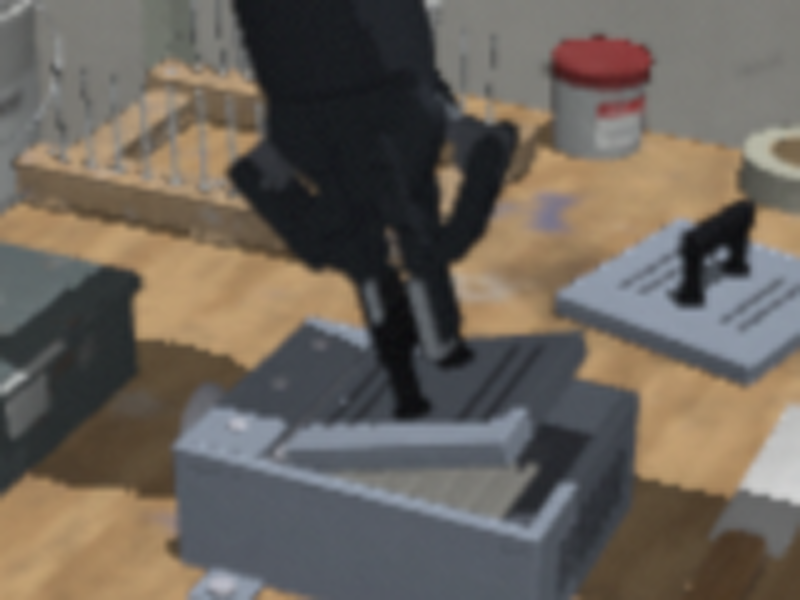

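The lip has gone under the ledge in both views, with no contact force. I now swing down about the lip in stages.

```bash
python3 -c "
from h import *
go(68,0,45,11)
go(69,0,44,6)"
```

```text
clk 8.9 tcp [532.3  17.  106.2] F [-0.9 -0.3 -3.1] gap 12.7
tilt 15.61 yaw -0.1 roll -0.08
grip [ -2.7  -0.3 114.2] lip [68.9 -0.5 47. ] backbottom [-66.6  -0.3  82.2] fronttop [39.2 -0.4 67.2]
shift [ 0.004 -0.041  0.122] turn [-0.154  0.002 -0.003]
clk 8.9 tcp [532.3  17.  106.2] F [-0.9 -0.3 -3.1] gap 12.7
tilt 15.61 yaw -0.1 roll -0.08
grip [ -2.7  -0.3 114.2] lip [68.9 -0.5 47. ] backbottom [-66.6  -0.3  82.2] fronttop [39.2 -0.4 67.2]
shift [ 0.004 -0.055  0.236] turn [-0.32   0.002 -0.003]
```

```bash
python3 -m crank '[0,-0.02,0.06,-0.08,0,0,1,0,-0.015,0.06,-0.08,0,0,1,0,-0.01,0.06,-0.08,0,0,1,0,0,0,0,0,0,1]'; python3 -c "
from h import *
go(69,0,43.5,4)"
```

```text
clock: 9.3
tool_pos: [525.3, 17.0, 93.8]
orientation: [-2.149, -2.146, 0.156]
contact_force: [1.1, 0.0, -3.0]
finger_gap: 12.7
clk 9.3 tcp [525.3  17.   93.8] F [ 1.1  0.  -3. ] gap 12.7
tilt 8.21 yaw -0.09 roll -0.08
grip [-10.7  -0.3 101.9] lip [68.9 -0.5 44.4] backbottom [-70.   -0.3  61.9] fronttop [36.9 -0.5 60.7]
shift [ 0.005 -0.031  0.097] turn [-0.14   0.002 -0.003]
```

```bash
python3 -m crank '[0,-0.015,0.045,-0.07,0,0,1,0,-0.015,0.05,-0.07,0,0,1,0,0,0,0,0,0,1]'; python3 -c "
from h import *
go(69.5,0,42.7,0)"
```

```text
clock: 9.6
tool_pos: [521.9, 16.9, 88.0]
orientation: [-2.188, -2.185, 0.078]
contact_force: [-0.2, -0.4, -3.5]
finger_gap: 12.4
clk 9.6 tcp [521.9  16.9  88. ] F [-0.2 -0.4 -3.5] gap 12.4
tilt 4.0 yaw -0.09 roll -0.08
grip [-14.8  -0.4  96. ] lip [68.8 -0.6 44.6] backbottom [-71.   -0.4  51.9] fronttop [35.7 -0.5 58.4]
shift [ 0.005 -0.022  0.105] turn [-0.133  0.003 -0.003]
```

```bash
python3 -m crank '[0,-0.01,0.05,-0.067,0,0,1,0,-0.008,0.05,-0.067,0,0,1,0,0,0.005,0,0,0,1,0,0,0,0,0,0,1]'; python3 -c "
from h import *
go(69.5,0,42.7,0)
w=cam('scene');crop(w,200,130,160,120,5,'c7.png')
w=cam('side');crop(w,190,130,160,120,5,'s8.png')"
```

```text
clock: 10.0
tool_pos: [520.8, 16.9, 82.3]
orientation: [2.223, 2.22, -0.003]
contact_force: [-0.2, -0.3, -3.5]
finger_gap: 12.6
clk 10.0 tcp [520.8  16.9  82.3] F [-0.2 -0.3 -3.5] gap 12.6
tilt 0.07 yaw -0.09 roll -0.07
grip [-16.4  -0.4  90.3] lip [70.6 -0.6 44.7] backbottom [-69.4  -0.4  42.4] fronttop [36.6 -0.5 56.2]
shift [ 0.005 -0.015  0.028] turn [-0.002  0.002 -0.003]
```

View pics/c7.png

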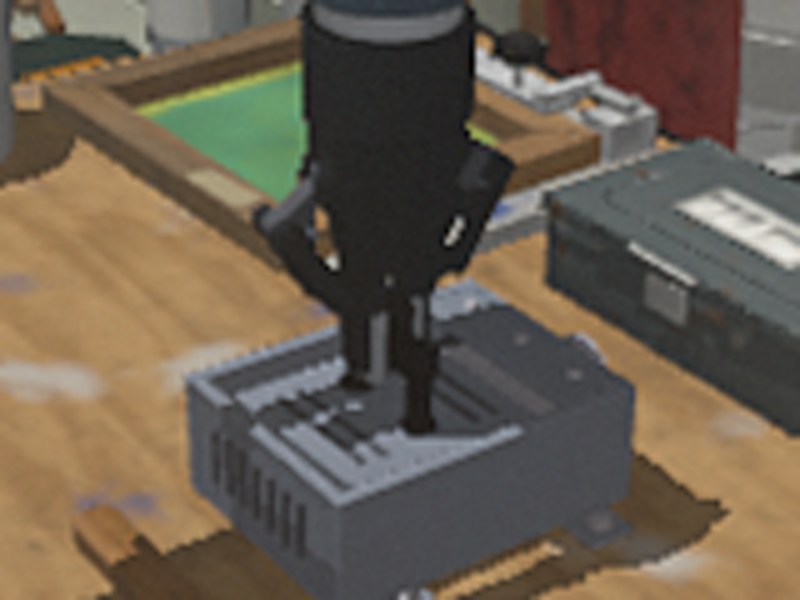

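View pics/s8.png

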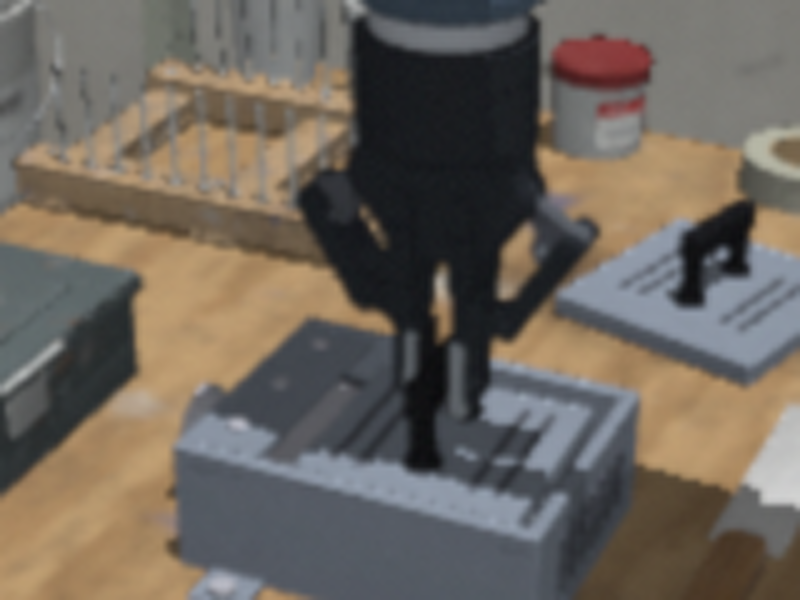

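The cover lies flat in the opening, about 2 mm above the seat and with no contact yet. I lower it gently.

```bash
python3 -m crank '[0,0,0.02,0,0,0,1,0,0,0.015,0,0,0,1,0,0,0,0,0,0,1]'; python3 -c "
from h import *
go(70,0,42.5,0)"
```

```text
clock: 10.4
tool_pos: [521.3, 16.7, 81.1]
orientation: [-2.223, -2.219, 0.005]
contact_force: [-1.6, 1.2, 0.7]
finger_gap: 12.9
clk 10.4 tcp [521.3  16.7  81.1] F [-1.6  1.2  0.7] gap 12.9
tilt 0.14 yaw -0.08 roll -0.09
grip [-15.9  -0.6  89.1] lip [71.  -0.8 43.4] backbottom [-69.   -0.6  41.2] fronttop [37.1 -0.7 55. ]
shift [ 0.008 -0.015  0.014] turn [-0.005  0.003 -0.003]
```

The force went from -3.4 to +0.7 N, so the cover's weight is on the seat. I release and retreat.

```bash
python3 -m crank '[0,0,0,0,0,0,0.4,0,0,0,0,0,0,0,0,0,0,0,0,0,-0.5,0,0,0,0,0,0,-1,0,0,0,0,0,0,-1,0,0,0,0,0,0,-1,0,0,0,0,0,0,-1,0,0,0,0,0,0,-1,0,0,0,0,0,0,-1,0,0,0,0,0,0,-1]'; python3 -m crank '[0,0,-0.1,0,0,0,-1,0,0,-0.3,0,0,0,-1,0,0,-0.5,0,0,0,-1,0,0,-0.5,0,0,0,-1,0,0,-0.5,0,0,0,-1,0,0,-0.2,0,0,0,-1,0,0,0,0,0,0,-1,0,0,0,0,0,0,-1]'; python3 -c "
from h import *
rep()
w=cam('scene');crop(w,200,130,160,120,5,'c8.png')
w=cam('side');crop(w,190,130,160,120,5,'s9.png')
w=cam('wrist');cv2.imwrite('pics/w9.png',w['image'])"
```

```text
clock: 11.4
tool_pos: [522.1, 16.7, 80.9]
orientation: [2.223, 2.219, -0.003]
contact_force: [-0.8, -0.5, 0.2]
finger_gap: 85.3
clock: 12.2
tool_pos: [521.4, 17.0, 246.5]
orientation: [2.223, 2.219, -0.003]
contact_force: [-0.1, 0.3, -0.7]
finger_gap: 85.3
clk 12.2 tcp [521.4  17.  246.5] F [-0.1  0.3 -0.7] gap 85.3
tilt 0.07 yaw -0.09 roll -0.1
grip [-15.8  -0.3 254.5] lip [ 71.1  -0.5 208.9] backbottom [-68.9  -0.3 206.5] fronttop [ 37.1  -0.4 220.4]
```

View pics/c8.png

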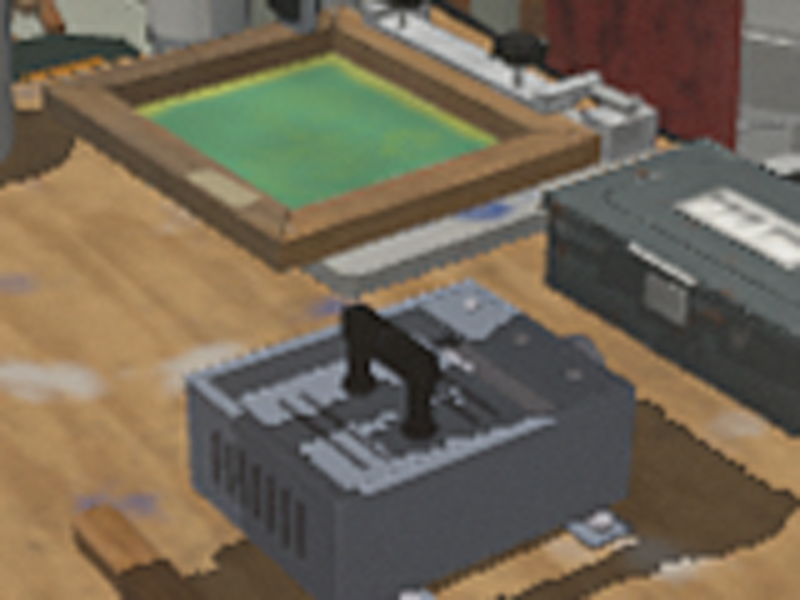

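View pics/s9.png

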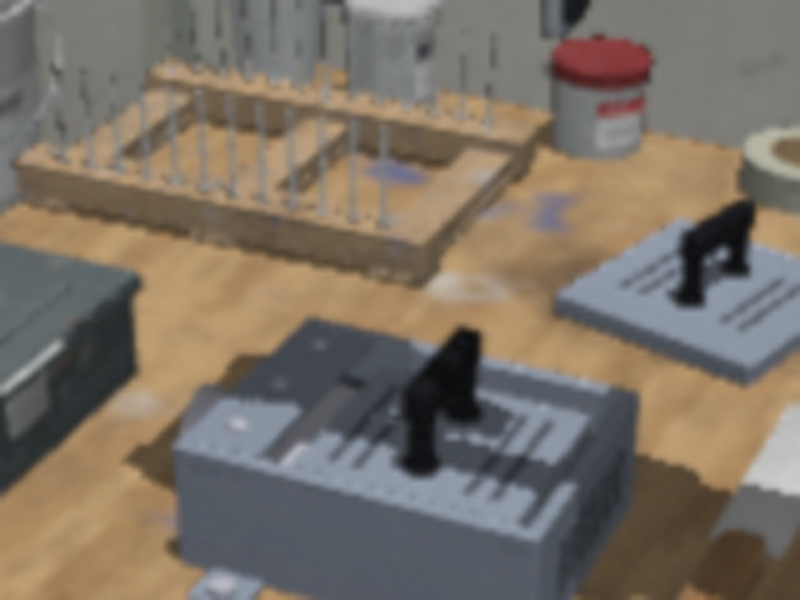

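View pics/w9.png

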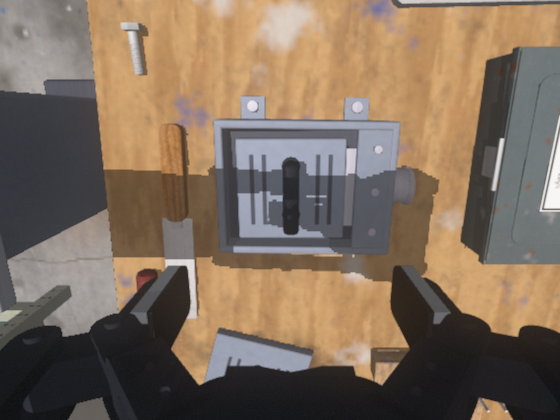

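The cover lies flat: panel at columns 234–347, rows 138–240, lip visible at 347–357 and then hidden under the ledge. I'll do a numeric check before handing in.

```bash
python3 -c "
from h import *
w=cam('wrist');s=cam('side');c=cam('scene')
for p in [(234,138),(346.5,138),(238,240),(344,240)]: print('panel',(onz(w,p,54)-C).round(1))
for p in [(215,121),(399,121),(389,253),(221,253)]: print('housing',(onz(w,p,64)-C).round(1))
P=lambda p,x,y:((p[0]+.5)/5-.5+x,(p[1]+.5)/5-.5+y)
# bar top ends, z should be 97
for a,b in [((412,382),(357,308)),((466,332),(428,352))]: print('bar end',tri(s,P(a,190,130),c,P(b,200,130)))
"
```

```text
panel [-69.1  49.9  54. ]
panel [36.4 49.7 54. ]
panel [-69.8 -52.2  54. ]
panel [ 38.3 -52.2  54. ]
housing [-83.8  65.5  64. ]
housing [81.1 65.2 64. ]
housing [ 82.1 -62.2  64. ]
housing [-85.8 -62.2  64. ]
bar end (array([524.44823774,  39.02149321,  96.39171858]), np.float64(4.277177464024306))
bar end (array([523.43713803, -14.19633473,  96.28462988]), np.float64(1.052653961310392))
```

```bash
python3 -c "
from cell import bot,sensors
print(bot.hand_in(), sensors.sense()['clock'])"
```

```text
the job is handed in; nothing more can be done
the job is handed in; nothing more can be done
```

I closed the housing with the lipped cover and handed the job in after about 12 s of the 43 s allowed. No verdict came back.

**What I did:** I gripped the cover by its handle and tilted it about 16°. I then slid the lip about 20 mm under the ledge and swung the cover down in stages. When the wrist force showed its weight on the seat, I let go and raised the open gripper about 165 mm clear.

**Last checks:**
- **Panel position:** in the wrist view the panel lies at x -69 to 37 mm in the housing, about 3 mm off centre sideways. That puts the lip tip at about x 71 mm, inside the 57–85 mm limits.
- **Seating:** the top of the handle bar measured about 96.3 mm at both ends, against 97 mm expected, so the cover is level and down on the seat.
- **Forces:** no reading I took, at the end of each move, went above about 5 N.
- **Other cover:** I never touched it, and it looks unmoved in the side view.

**Disagreements:** the scene camera read y about 3–4 mm lower than the side and wrist cameras. I used the side and wrist values, and the cover's fit agreed with them. One end of the handle bar matched only to 4 mm between two views. I could not see the lip tip itself under the ledge.

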